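# Eject the tube block from the dry bath and hold it up level

### The job

The aluminium tube block sits sunk in the small white dry bath: press the unit's pedal all the way down to its stop so that the block is pushed up, and let the pedal spring back. Then grip the block by its sides, lift it straight up out of its nest and keep holding it there, level and still, over the unit with about 6 cm or more of air between its underside and the unit's top, so that its underside can be inspected; finish while holding it. Keep the block upright throughout and leave the other things on the bench where they are.

Things in the scene. Friction and masses are not known exactly. Their poses are not given: they have to be found in the camera images.
- dry_bath: fixed white bench unit (dry block bath), housing 120 (x) x 140 (y) x 92 mm high, open-topped nest 66 (x) x 106 (y) mm in the middle. Origin: centre of its underside on the worktop. Its -x side carries the pedal between two steel cheeks, which reach out to x = -95 mm and up to z = 64 mm; its +y side carries the control panel (dead, not used). It stands in front of the robot, turned with the pedal roughly to the robot's right.
- nest_rim (a point): centre of the nest's mouth, at the height of the housing's flat top (92 mm above the worktop); axes as the dry bath's
- pedal_pad (a point): centre of the upper face of the pedal's ribbed grey pad (42 mm along x, 56 mm along y of the dry bath), at rest 166 mm from the nest's middle on the dry bath's -x side and 72 mm above the worktop. Pressed down to the stop it sinks 38 mm, to 34 mm above the worktop, and moves 4 mm outwards (dry bath's -x); the pad is sloped 0.225 rad at rest (outer edge high) and as much the other way at the stop.
- pedal (a joint): angle of the spring pedal, hinged 85 mm from the nest's middle: 0 at rest, 0.45 rad at its stop. Needs about 10 to 20 N on the pad; springs back to 0 when let go. Its other end pushes up the lift plate under the block.
- lift_plate (a joint): height (m) of the lift plate that carries the block in the nest: 0 down, about 0.038 when the pedal has been pressed to its stop; it stays up by friction (holds the block's weight, but gives way under more than about 3 N pressed on the block) when the pedal springs back
- tube_block: loose bare aluminium block with closed micro tubes flush in its top, 60 (x) x 100 (y) x 51 mm high (tube caps to 53 mm), about 0.4 kg. Origin: centre of its underside; z up, axes as the dry bath's. At the start its top lies 4.5 mm below the housing's top, 3 mm clear of the nest on every side; after the pedal it stands about 33 mm proud of the housing's top, and can be gripped across its 60 mm width (x).
- tape_roll: bystander: roll of cream label tape lying flat, 74 mm across, 18 mm high; origin under its centre
- bench_timer: bystander: flat white digital timer 66 x 66 x 19 mm; origin under its centre
- amber_bottle: bystander: small brown bottle with black cap, 48 mm across, 96 mm high; origin under its centre
- kit_box: bystander: small white carton 66 x 90 x 45 mm; origin under its centre
Mind the look-alikes: they are no part of the job. Leave any green or red look-alike of the tube_block alone.

How it is judged:
By the outcome, as a careful person would: the job done as asked, in the order asked, and still so for the second after the job is handed in, while the arm keeps its last pose, push and grip.
It also fails if it takes over 45 s, if anything falls off the work surface, if the arm or the gripper's body presses on something with over 40 N, if the wrist force passes 120 N, or if a joint passes its speed limit or range.

### The arm

A 6-joint arm with a two-finger parallel gripper is mounted at the origin on a cart in front of the work surface, level with it; the furniture and walls round the work are solid. World frame = base frame: x ahead of the robot, y to its left, z up, the work surface at z = 0. Lengths are in m, angles in rad, forces in N, time in s.
With the tool pointing down it reaches from about 0.375 to 0.975 m from the base axis. Payload 3.8 kg.
Tool frame: the origin (TCP) lies between the finger pads; the fingertips stand 19 mm ahead of it and the grasp point (between the pads) is the TCP (bot.nose_length is the distance from the TCP to the fingertips, in m); z points along the fingers, y is the line along which they close (so a half turn about z gives the same grasp; the last joint's range is limited). The gripper opens to 88 mm and grips with 3 to 60 N. Pads are 18 mm wide; open, the fingers measure 123 mm over their backs; the gripper's body (75 mm by 187 mm) begins 45 mm behind the grasp point.
Start: joints at [-0.037, 0.264, 1.604, -0, 1.274, -0.037], TCP at [0.675, -0, 0.258] pointing down, gripper open.
Joint ranges: [-2.63, 2.63], [-0.94, 2.18], [0.31, 2.57], [-1.31, 4.45], [0, 2.66], [-2.55, 2.55]. Speed limits (rad/s): [2.57, 2.57, 3.14, 3.14, 3.14, 3.14].

### API

Orientations are given as a unit quaternion [w, x, y, z].
In Python, from workcell import bot gives the robot as it stands.
- The arm moves only by the tool drive_tool, never from a script. Its argument "series" is a list of rows, each an object with "grip": the opening, from 0 (shut) to 1 (fully open); "delta_pos": the shift along the world's x, y, z in cm, a list of three; "twist": the turn about the world's z in degrees. In form: [{"grip": grip, "delta_pos": [tx, ty, tz], "twist": twist}, ...]. A call has 1 to 20 rows; each row shifts and turns the commanded pose from where the row before left it; what a row does not reach is not made up. A row lasts 1/8 s, in which the tool goes at most 62.5 mm and 10.7 degrees, less where a joint would pass 70% of its speed; a pose out of reach is approached as far as the arm can. A call is refused whole if a number of a shift passes 6.25 or a number of a turn 10.7, either way. A call with a gripper value outside its range is refused whole. The fingers move at their own pace and stop on an object; "force" is the grip in N (left out, the last holds). Time passes only in rows, so rows that do not move let the fingers close. It gives the time, the measured TCP pose, the force, the opening and the grip force at its end, in the units of the state.
- bot.state(): the state, without advancing time (a new reading comes with each control period).
- bot.grab_frame(name): name is "scene" or "side" or "wrist"; returns the picture (480x640x3 uint8, red, green, blue); there is no depth.
- bot.camera_params(name): a dict with "fovy" (degrees; the focal length in pixels is half the picture's height over the tangent of half this angle, whatever the lens; pixels are square), "cx", "cy" (the principal point, pixels), "camera_from_world" (4x4, takes a point from world to camera coordinates). Camera axes: x right, y down, z forward; pixel columns grow to the right and rows downward; lengths in m; the calibration is good to about 2 mm. A picture is of the moment at which its call begins: read the wrist's pose just before it. camera_params takes no time and is no camera call; for the wrist camera it gives the pose at the moment of the call.
- bot.close_job(): hands the job in; it is judged then, once.
The state is a dict: "clock": time; "qpos": joint angles; "joint_vel": joint speeds; "joint_torque": joint torques, N m; "ee_pos": TCP position; "ee_rot": TCP orientation; "force": force on the tool from outside, world axes, zero at the start; "torque": the same for the moment, N m; "opening": finger opening in m; "grip_force": force on a finger pad.
Only numpy, scipy, OpenCV 4.12 (cv2) and the standard library are available. Lean on these libraries where they do the work, as an engineer would, in place of code of your own. Each camera call takes 0.05 s, during which the arm holds its last target. There are 200 camera calls.

## Working session

There is one attempt and no reset: what is moved stays moved. The work goes in short steps, Python scripts to look and compute and a tool call to move; the robot and the scene stay as the last step left them, time stands still between calls to the robot, and variables do not carry over. Pictures are saved under pics/ and viewed, at most 10 in all, crops included, and the job is handed in when it is done.

Besides the shell and the picture viewer there is one more tool, called as name(argument=value, ...) on one line, values as JSON. drive_tool: Moves the arm, as the interface text tells. Its arguments: {"type":"object","properties":{"series":{"type":"array"},"force":{"type":"number"}},"required":["series"]}

```bash
mkdir -p pics
python3 - <<'E'
from workcell import bot
import cv2
for n in ("scene","side"):
    cv2.imwrite(f"pics/{n}0.png",bot.grab_frame(n)[:,:,::-1])
    p=bot.camera_params(n);print(n,p["fovy"],p["cx"],p["cy"],p["camera_from_world"])
print(bot.state())
E
```

```text
scene 55.75963455225713 316.6248645013482 234.12120750808336 [[ 0.74482617 -0.66724256 -0.00462007 -0.48553198]
 [-0.41423922 -0.45695457 -0.78714572  0.27568434]
 [ 0.52310597  0.58820055 -0.61674976  1.00611632]
 [ 0.          0.          0.          1.        ]]
side 45.28478455621544 315.271894844145 235.96948876569587 [[ 0.8597048  -0.51074845 -0.00660869 -0.54329077]
 [-0.18820274 -0.30470671 -0.93366673  0.16691992]
 [ 0.47485512  0.80392154 -0.35808207  1.01056094]
 [ 0.          0.          0.          1.        ]]
{'clock': 0.1, 'qpos': array([-3.68545369e-02,  2.64661285e-01,  1.60522880e+00, -1.37172089e-05,
        1.27368716e+00, -3.69032561e-02]), 'joint_vel': array([-0.00126526, -0.00245002, -0.0025434 , -0.00117013,  0.00163458,
       -0.00082227]), 'joint_torque': array([ 2.09863060e-04, -5.03614998e+01, -3.58072400e+01,  7.29403482e-02,
        2.32994242e-02, -8.27531630e-05]), 'ee_pos': array([6.74402665e-01, 4.66460127e-05, 2.56528266e-01]), 'ee_rot': array([-7.22588818e-04,  7.07087784e-01,  7.07125082e-01, -6.80113297e-04]), 'force': array([ 0.15569502, -0.42779982, -0.19914425]), 'torque': array([ 0.03584396, -0.02709456,  0.00368899]), 'grip_force': 0.0, 'opening': 0.0880641333349402}
```

View pics/scene0.png

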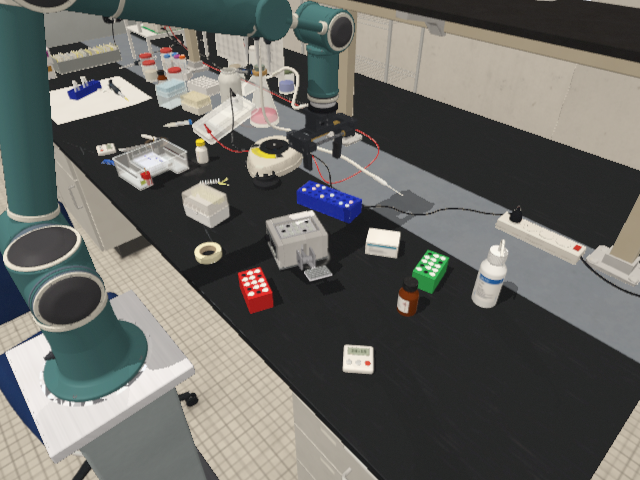

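View pics/side0.png

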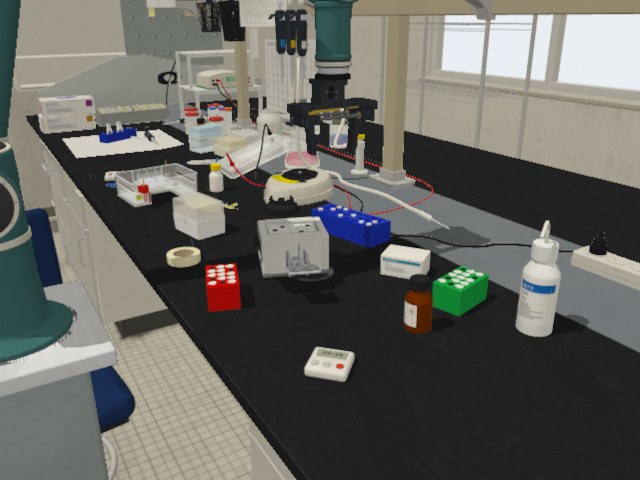

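The dry bath is at about scene (298,238), with its pedal pad at about (318,273). In the side view it is at about (293,245). Red, green and blue blocks stand nearby. I'll zoom in on the bath in both views.

```bash
cat > h.py <<'E'
import numpy as np,cv2
from workcell import bot
def ray(n,uv,p=None):
    p=p or bot.camera_params(n);f=240/np.tan(np.radians(p["fovy"]/2));T=np.array(p["camera_from_world"])
    d=T[:3,:3].T@np.array([(uv[0]-p["cx"])/f,(uv[1]-p["cy"])/f,1]);return -T[:3,:3].T@T[:3,3],d
def onz(n,uv,z,p=None):
    o,d=ray(n,uv,p);return o+d*(z-o[2])/d[2]
def proj(n,X,p=None):
    p=p or bot.camera_params(n);f=240/np.tan(np.radians(p["fovy"]/2));T=np.array(p["camera_from_world"])
    c=T[:3,:3]@np.array(X)+T[:3,3];return np.array([p["cx"]+f*c[0]/c[2],p["cy"]+f*c[1]/c[2]])
E
python3 - <<'E'
import cv2,numpy as np
a=cv2.imread("pics/scene0.png")[200:290,255:345];b=cv2.imread("pics/side0.png")[205:285,250:340]
a=cv2.resize(a,(400,400),interpolation=cv2.INTER_CUBIC);b=cv2.resize(b,(400,356),interpolation=cv2.INTER_CUBIC)
cv2.imwrite("pics/c0.png",np.hstack([a,np.vstack([b,np.zeros((44,400,3),np.uint8)])]))
E
```

```text
(no output)
```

View pics/c0.png

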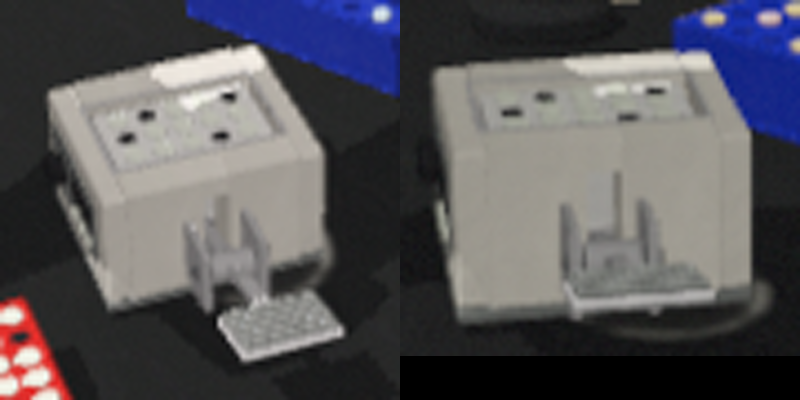

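Run:
```python
from h import *
s=400/90
def S(c,z): return onz("scene",(255+c[0]/s-.5,200+c[1]/s-.5),z)
A=[S(c,.092) for c in [(48,93),(123,198),(323,150),(258,45)]]
for a in A: print(a.round(4))
print([np.linalg.norm(A[i]-A[(i+1)%4]).round(4) for i in range(4)],np.mean(A,0).round(4))
for i in range(4): d=A[(i+1)%4]-A[i];print(np.degrees(np.arctan2(d[1],d[0])))
B=[S(c,.092) for c in [(92,108),(125,177),(283,135),(240,80)]]
print("nest",np.mean(B,0))
P=[S(c,.072) for c in [(219,320),(307,291),(344,328),(242,358)]];print("pad",np.mean(P,0),[np.linalg.norm(P[i]-P[(i+1)%4]).round(4) for i in range(4)])
```

```text
[0.5158 0.0602 0.092 ]
[ 0.4862 -0.0521  0.092 ]
[ 0.6033 -0.097   0.092 ]
[0.647  0.0113 0.092 ]
[np.float64(0.1161), np.float64(0.1254), np.float64(0.1168), np.float64(0.14)] [ 0.563  -0.0194  0.092 ]
-104.7686043924552
-20.97496872197261
68.03115918305414
159.57594312905042
nest [ 0.55860319 -0.0219634   0.092     ]
pad [ 0.49584285 -0.1764321   0.072     ] [np.float64(0.0546), np.float64(0.0366), np.float64(0.0608), np.float64(0.0331)]
```

drive_tool(series=[{"grip":1,"delta_pos":[-3,-2,1.5],"twist":-7.5},{"grip":1,"delta_pos":[-4,-3,1.5],"twist":-7.5},{"grip":1,"delta_pos":[-4,-3,1],"twist":-7.5},{"grip":1,"delta_pos":[0,0,0],"twist":0},{"grip":1,"delta_pos":[0,0,0],"twist":0}])

```text
clock: 0.72
ee_pos: [0.5652, -0.0798, 0.2975]
ee_rot: [-0.0, 0.831, 0.556, 0.0]
force: [0.0, -0.6, 0.5]
opening: 0.0879
grip_force: 0.0
```

Run:
```python
from h import *
p=bot.camera_params("wrist");im=bot.grab_frame("wrist");cv2.imwrite("pics/w1.png",im[:,:,::-1])
import pickle;pickle.dump(p,open("w1.pkl","wb"))
for X in [(.561,-.02,.092),(.496,-.176,.072)]:print(proj("wrist",X,p))
print(bot.state()["ee_pos"],bot.state()["clock"])
```

```text
[286.03126051 145.07376465]
[291.31075231 311.90830804]
[ 0.5654486  -0.07953965  0.2972139 ] 0.775
```

View pics/w1.png

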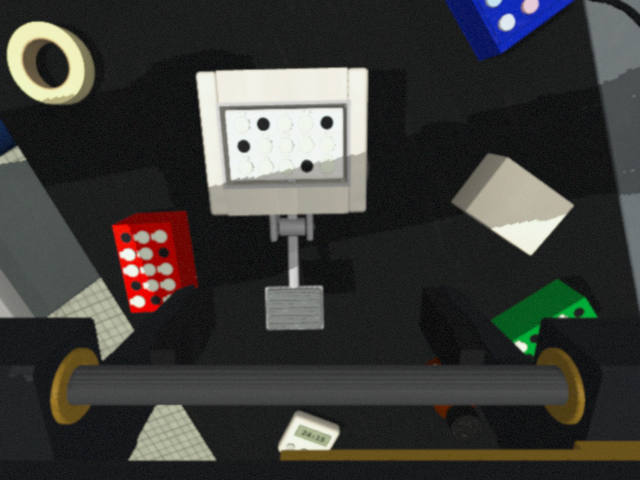

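Bath nest mouth corners are at about (220,106), (347,103), (347,182) and (226,184). The pedal pad is centred at about (294,308), with the red block to the left and the green block to the right.

Run:
```python
from h import *
import pickle;p=pickle.load(open("w1.pkl","rb"))
def R(L,z):
    A=[onz("wrist",c,z,p) for c in L];d=[A[(i+1)%4]-A[i] for i in range(4)]
    print(np.mean(A,0).round(4),[np.linalg.norm(x).round(4) for x in d],[np.degrees(np.arctan2(x[1],x[0])).round(1) for x in d])
R([(220,106),(347,103),(347,182),(225,184)],.092)
R([(197,72),(367,69),(366,213),(211,215)],.092)
R([(265,288),(323,287),(323,329),(266,330)],.072)
# bright housing mask, light pad mask
im=cv2.imread("pics/w1.png");g=cv2.cvtColor(im,cv2.COLOR_BGR2GRAY)
for k,(y0,y1,x0,x1) in dict(pad=(280,335,255,335),house=(60,225,185,380)).items():
    m=((g[y0:y1,x0:x1]>85)*255).astype(np.uint8)
    c=max(cv2.findContours(m,0,2)[0],key=cv2.contourArea)+[x0,y0];print(k,cv2.minAreaRect(c))
    print(cv2.approxPolyDP(c,4,True)[:,0].tolist())
```

```text
[ 0.56   -0.0195  0.092 ] [np.float64(0.1046), np.float64(0.0652), np.float64(0.1066), np.float64(0.0646)] [np.float64(-21.3), np.float64(-111.2), np.float64(158.4), np.float64(67.0)]
[ 0.5601 -0.0206  0.092 ] [np.float64(0.1365), np.float64(0.1188), np.float64(0.1388), np.float64(0.1183)] [np.float64(-21.6), np.float64(-110.7), np.float64(158.2), np.float64(68.1)]
[ 0.5002 -0.174   0.072 ] [np.float64(0.0586), np.float64(0.048), np.float64(0.0597), np.float64(0.0481)] [np.float64(-21.5), np.float64(-112.3), np.float64(158.6), np.float64(66.4)]
pad ((294.0, 304.5), (49.0, 58.0), 90.0)
[[265, 288], [267, 329], [323, 327], [322, 286], [289, 280], [287, 286]]
house ((281.5, 145.5), (157.0, 171.0), 90.0)
[[367, 69], [197, 72], [211, 212], [268, 214], [270, 224], [304, 224], [296, 217], [302, 213], [312, 224], [313, 213], [363, 211]]
```

drive_tool(series=[{"grip":0,"delta_pos":[-3.5,-4.8,-2],"twist":0.8},{"grip":0,"delta_pos":[-3.2,-4.8,-3],"twist":0},{"grip":0,"delta_pos":[0,0,-4],"twist":0},{"grip":0,"delta_pos":[0,0,-4],"twist":0},{"grip":0,"delta_pos":[0,0,-3],"twist":0},{"grip":0,"delta_pos":[0,0,-2],"twist":0},{"grip":0,"delta_pos":[0,0,-1],"twist":0},{"grip":0,"delta_pos":[0,0,0],"twist":0},{"grip":0,"delta_pos":[0,0,0],"twist":0}])

```text
clock: 1.9
ee_pos: [0.5003, -0.1741, 0.1098]
ee_rot: [0.001, 0.827, 0.562, 0.0]
force: [0.9, 0.2, 0.1]
opening: 0.0013
grip_force: 0.0
```

drive_tool(series=[{"grip":0,"delta_pos":[0,0,-1],"twist":0},{"grip":0,"delta_pos":[0,0,-1],"twist":0},{"grip":0,"delta_pos":[0,0,-1],"twist":0},{"grip":0,"delta_pos":[-0.1,-0.2,-1],"twist":0},{"grip":0,"delta_pos":[0,-0.1,-0.5],"twist":0},{"grip":0,"delta_pos":[0,0,-0.5],"twist":0},{"grip":0,"delta_pos":[0,0,0],"twist":0}])

```text
clock: 2.78
ee_pos: [0.4994, -0.1777, 0.0606]
ee_rot: [0.001, 0.828, 0.561, 0.001]
force: [-1.8, 0.2, 11.2]
opening: 0.0005
grip_force: 5.6
```

drive_tool(series=[{"grip":0,"delta_pos":[0,0,-0.4],"twist":0},{"grip":0,"delta_pos":[0,0,-0.4],"twist":0},{"grip":0,"delta_pos":[0,0,-0.2],"twist":0},{"grip":0,"delta_pos":[0,0,0],"twist":0},{"grip":0,"delta_pos":[0,0,0],"twist":0}])

```text
clock: 3.4
ee_pos: [0.4999, -0.1773, 0.0532]
ee_rot: [0.001, 0.828, 0.561, 0.001]
force: [-10.5, 4.1, 30.0]
opening: 0.0004
grip_force: 14.4
```

drive_tool(series=[{"grip":0,"delta_pos":[0,0,0.5],"twist":0},{"grip":0,"delta_pos":[0,0,1],"twist":0},{"grip":0,"delta_pos":[0,0,1.5],"twist":0},{"grip":0,"delta_pos":[0,0,2],"twist":0},{"grip":0,"delta_pos":[0,0,4],"twist":0},{"grip":0,"delta_pos":[0,0,5],"twist":0},{"grip":1,"delta_pos":[2,3,5],"twist":0},{"grip":1,"delta_pos":[3,4,5],"twist":0},{"grip":1,"delta_pos":[1.6,2.6,0.8],"twist":0},{"grip":1,"delta_pos":[0,0,0],"twist":0},{"grip":1,"delta_pos":[0,0,0],"twist":0}])

```text
clock: 4.78
ee_pos: [0.5598, -0.0858, 0.29]
ee_rot: [-0.001, 0.827, 0.562, -0.001]
force: [-1.3, -0.2, -0.3]
opening: 0.0483
grip_force: 0.0
```

Run:
```python
from h import *
import pickle
p=bot.camera_params("wrist");im=bot.grab_frame("wrist");pickle.dump(p,open("w2.pkl","wb"))
s=bot.grab_frame("side")
cv2.imwrite("pics/w2full.png",im[:,:,::-1])
a=cv2.resize(im[50:350,180:400],(440,600),interpolation=cv2.INTER_CUBIC);b=cv2.resize(s[195:285,250:340],(360,360),interpolation=cv2.INTER_CUBIC)
cv2.imwrite("pics/w2.png",np.hstack([a,np.vstack([b,np.zeros((240,360,3),np.uint8)])])[:,:,::-1])
print(bot.state()["ee_pos"])
```

```text
[ 0.55959721 -0.08631702  0.28976663]
```

View pics/w2.png

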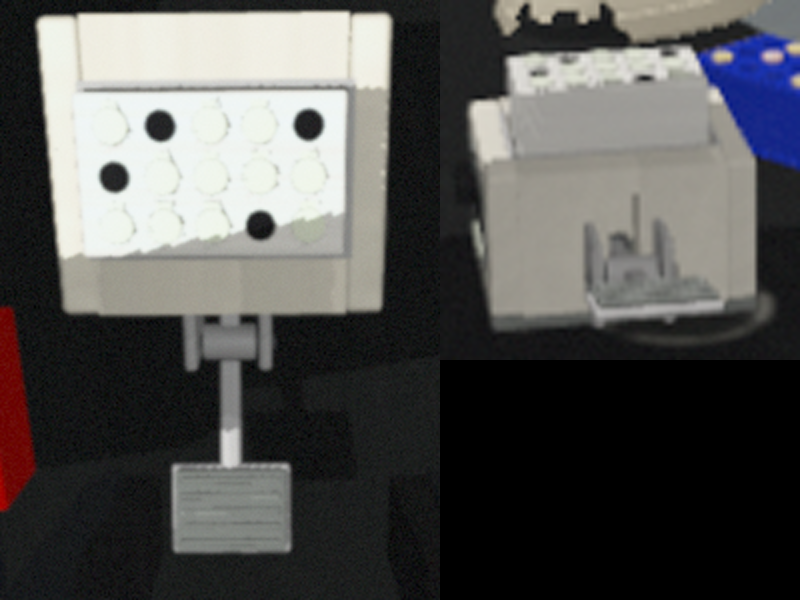

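The block now stands proud and the pedal is back up. Its top corners in the crop are (76,92), (347,90), (348,256) and (83,257).

Run:
```python
from h import *
import pickle;p=pickle.load(open("w2.pkl","rb"))
A=[onz("wrist",(180+x/2-.25,50+y/2-.25),.125,p) for x,y in [(76,92),(347,90),(348,256),(83,257)]]
d=[A[(i+1)%4]-A[i] for i in range(4)]
print(np.mean(A,0).round(4),[np.linalg.norm(x).round(4) for x in d],[np.degrees(np.arctan2(x[1],x[0])).round(1) for x in d])
c=cv2.imread("pics/side0.png")
```

```text
[ 0.5606 -0.0201  0.125 ] [np.float64(0.0972), np.float64(0.0595), np.float64(0.1012), np.float64(0.0593)] [np.float64(-21.4), np.float64(-109.8), np.float64(158.5), np.float64(66.4)]
```

drive_tool(series=[{"grip":1,"delta_pos":[0,1.5,0],"twist":10},{"grip":1,"delta_pos":[0,2,0],"twist":10},{"grip":1,"delta_pos":[0,2,0],"twist":10},{"grip":1,"delta_pos":[0,1,0],"twist":10},{"grip":1,"delta_pos":[0,0,0],"twist":10},{"grip":1,"delta_pos":[0,0,0],"twist":10},{"grip":1,"delta_pos":[0,0,-2],"twist":10},{"grip":1,"delta_pos":[0,0,-4],"twist":10},{"grip":1,"delta_pos":[0,0,-4],"twist":10},{"grip":1,"delta_pos":[0,0,-1],"twist":0},{"grip":1,"delta_pos":[0,0,0],"twist":0},{"grip":1,"delta_pos":[0,0,0],"twist":0},{"grip":1,"delta_pos":[0,0,0],"twist":0},{"grip":1,"delta_pos":[0,0,0],"twist":0}])

```text
clock: 6.62
ee_pos: [0.5616, -0.0207, 0.1823]
ee_rot: [0.001, 0.188, 0.982, 0.0]
force: [-0.7, -0.4, 0.3]
opening: 0.088
grip_force: 0.0
```

Run:
```python
from h import *
for i in range(3):
    s=bot.state();print(s["ee_pos"].round(4),s["ee_rot"].round(4))
    im=bot.grab_frame("side")
q=s["ee_rot"];print("yaw y",2*np.degrees(np.arctan2(q[2],q[1]))-90)
```

```text
[ 0.5616 -0.0207  0.1823] [1.000e-03 1.884e-01 9.821e-01 1.000e-04]
[ 0.5614 -0.0206  0.1821] [8.000e-04 1.883e-01 9.821e-01 1.000e-04]
[ 0.5612 -0.0206  0.1818] [5.000e-04 1.883e-01 9.821e-01 0.000e+00]
yaw y 68.29123823707297
```

drive_tool(series=[{"grip":1,"delta_pos":[0,0,-2],"twist":0},{"grip":1,"delta_pos":[0,0,-2],"twist":0},{"grip":1,"delta_pos":[0,0,-1.5],"twist":0},{"grip":1,"delta_pos":[0,0,-1.1],"twist":0},{"grip":1,"delta_pos":[0,0,0],"twist":0},{"grip":1,"delta_pos":[0,0,0],"twist":0},{"grip":1,"delta_pos":[0,0,0],"twist":0}])

```text
clock: 7.65
ee_pos: [0.5615, -0.0207, 0.116]
ee_rot: [0.001, 0.188, 0.982, 0.0]
force: [0.2, -0.7, -1.5]
opening: 0.0881
grip_force: 0.0
```

Run:
```python
from h import *
w=bot.grab_frame("wrist");s=bot.grab_frame("side")
b=cv2.resize(s[130:285,240:390],(400,413),interpolation=cv2.INTER_CUBIC)
w=cv2.resize(w,(400,300),interpolation=cv2.INTER_AREA)
cv2.imwrite("pics/g.png",np.hstack([np.vstack([w,np.zeros((113,400,3),np.uint8)]),b])[:,:,::-1])
s=bot.state();print(s["ee_pos"],s["force"])
```

```text
[ 0.56133823 -0.02068595  0.1158026 ] [-0.18068439 -0.15435882  0.54024431]
```

View pics/g.png

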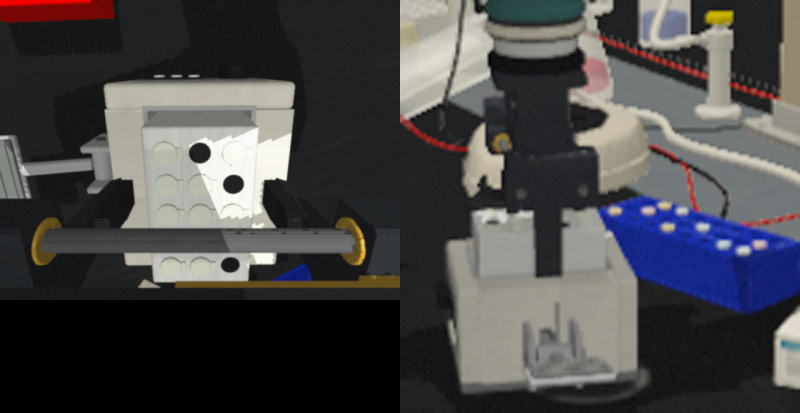

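The fingers straddle the block on either side of its middle, with the tips just above the housing. Next I close.

drive_tool(series=[{"grip":0.68,"delta_pos":[0,0,0],"twist":0},{"grip":0.6,"delta_pos":[0,0,0],"twist":0},{"grip":0.5,"delta_pos":[0,0,0],"twist":0},{"grip":0.5,"delta_pos":[0,0,0],"twist":0},{"grip":0.5,"delta_pos":[0,0,0],"twist":0},{"grip":0.5,"delta_pos":[0,0,0],"twist":0}], force=35)

```text
clock: 8.5
ee_pos: [0.561, -0.0205, 0.1152]
ee_rot: [0.0, 0.188, 0.982, 0.0]
force: [0.3, 2.1, 0.6]
opening: 0.0595
grip_force: 35.0
```

drive_tool(series=[{"grip":0.5,"delta_pos":[0,0,0.5],"twist":0},{"grip":0.5,"delta_pos":[0,0,1],"twist":0},{"grip":0.5,"delta_pos":[0,0,1],"twist":0},{"grip":0.5,"delta_pos":[0,0,1.5],"twist":0},{"grip":0.5,"delta_pos":[0,0,1.5],"twist":0},{"grip":0.5,"delta_pos":[0,0,1.5],"twist":0},{"grip":0.5,"delta_pos":[0,0,1.5],"twist":0},{"grip":0.5,"delta_pos":[0,0,1],"twist":0},{"grip":0.5,"delta_pos":[0,0,0.5],"twist":0},{"grip":0.5,"delta_pos":[0,0,0],"twist":0},{"grip":0.5,"delta_pos":[0,0,0],"twist":0},{"grip":0.5,"delta_pos":[0,0,0],"twist":0},{"grip":0.5,"delta_pos":[0,0,0],"twist":0},{"grip":0.5,"delta_pos":[0,0,0],"twist":0}])

```text
clock: 10.25
ee_pos: [0.5608, -0.0206, 0.2149]
ee_rot: [-0.0, 0.188, 0.982, -0.0]
force: [0.5, -0.1, -2.8]
opening: 0.0599
grip_force: 35.0
```

Run:
```python
from h import *
w=bot.grab_frame("scene");s=bot.grab_frame("side")
b=cv2.resize(s[120:285,240:390],(400,440),interpolation=cv2.INTER_CUBIC)
w=cv2.resize(w[120:285,240:390],(400,440),interpolation=cv2.INTER_CUBIC)
cv2.imwrite("pics/l.png",np.hstack([w,b])[:,:,::-1])
s=bot.state();print(s["ee_pos"],s["force"],s["torque"],s["opening"],s["grip_force"],s["clock"])
```

```text
[ 0.56083562 -0.02064797  0.21506795] [-0.45531969 -0.97226207 -3.2120478 ] [ 0.06213886 -0.06989077  0.03598852] 0.05972678381419259 34.99600603245199 10.35
```

View pics/l.png

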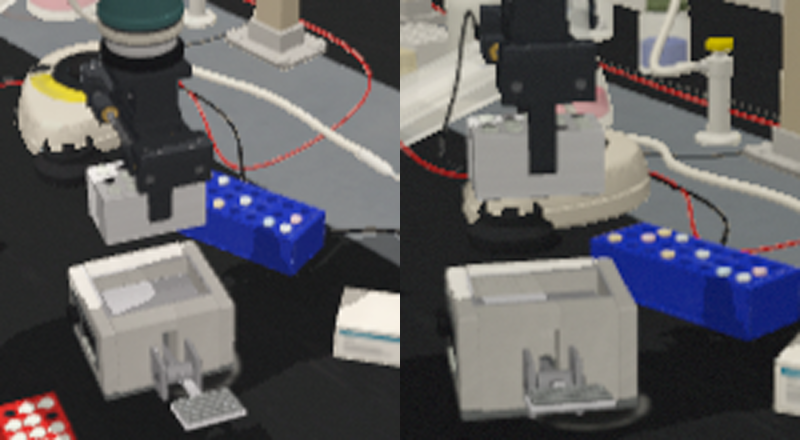

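The block is held level, clear of the empty nest, with about 8 cm of air beneath it.

```bash
python3 -c "
from workcell import bot
print(bot.close_job())"
```

```text
the job is handed in; nothing more can be done
None
```

I pressed the pedal to its stop and let it spring back, then gripped the tube block by its sides and lifted it straight out. The job was handed in at about 10 s with the block held level and still, its underside about 8 cm above the unit's top; no verdict came back.

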